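# Load the scan carousel and index it one click

## Robot

A 6-joint arm with a two-finger parallel gripper is mounted at the origin on the work surface. World frame = base frame: x ahead of the robot, y to its left, z up, the work surface at z = 0. Lengths are in m, angles in degrees, forces in N, time in s.
With the tool pointing down it reaches from about 0.25 to 0.725 m from the base axis. Payload 9.7 kg.
Tool frame: the origin (TCP) lies at the very end of the fingers, on their centre line; the grasp point (between the pads) lies grasp_offset behind it (grasp_offset is the distance from the TCP to the grasp point, in m); z points along the fingers, y is the line along which they close (so a half turn about z gives the same grasp; the last joint's range is limited). The gripper opens to 85 mm and grips with 20 to 120 N. Pads are 22 mm wide; open, the fingers measure 114 mm over their backs; the gripper's body (76 mm by 85 mm) begins 54 mm behind the grasp point. The pads swing forward as they close: fully open they stand 13 mm farther back than shut.
Start: joints at [-64.973, 4.979, 10.078, 95.1, 0, 90], TCP at [0.233, -0.498, 0.205] pointing down, gripper open.
Joint ranges: [-179.16, 179.16], [-48.56, 103.87], [-65.8, 70.77], [-126.05, 130.52], [-82.76, 87.17], [-180, 180]. Speed limits (degrees/s): [127.2, 127.2, 147.25, 180, 180, 180].

## Interface

Orientations are given as [roll, pitch, yaw] about the fixed x, y, z axes, in that order (R = Rz(yaw) Ry(pitch) Rx(roll)).
In Python, from workcell import get_obs, camera, calibration, job_done, recognise, cut_out, mark_of, grasp_offset gives the robot as it stands.
- The arm moves only by the tool servo_tool, never from a script. Its argument "moves" is a list of rows, each a list of 3 entries, a list of its own where there are three numbers: the turn, a rotation vector about the tool's x, y, z in degrees, then the shift along the tool's x, y, z in m, then the opening in per cent of the stroke, from 0 (shut) to 100 (fully open). In form: [[[ax, ay, az], [x, y, z], claw], ...]. A call has 1 to 12 rows; each row shifts and turns the commanded pose from where the row before left it, along the tool's axes as they then stand; what a row does not reach is not made up. A row lasts 1/10 s, in which the tool goes at most 50 mm and 8.59 degrees, less where a joint would pass 70% of its speed; a pose out of reach is approached as far as the arm can. A call is refused whole if a number of a shift passes 0.05 or a number of a turn 8.59, either way. A call with a gripper value outside its range is refused whole. The fingers move at their own pace and stop on an object; "force" is the grip in N (left out, the last holds). Time passes only in rows, so rows that do not move let the fingers close. It gives the time, the measured TCP pose, the force, the opening and the grip force at its end, in the units of the state.
- get_obs(): the state, without advancing time (a new reading comes with each control period).
- camera(name): name is "scene" or "side" or "wrist"; returns (picture, depth): 480x640x3 uint8, red, green, blue; 480x640 float32, m along the optical axis (not along the pixel's ray), 0 where there is no reading.
- calibration(name): a dict with "camera_matrix" (3x3 intrinsics, pixels), "dist" ([k1, k2, p1, p2, k3] as OpenCV has them; the pictures are not rectified), "R" (3x3) and "t" (3): a world point X has camera coordinates R X + t. Camera axes: x right, y down, z forward; pixel columns grow to the right and rows downward; lengths in m; the calibration is good to about 2 mm. A picture is of the moment at which its call begins: read the wrist's pose just before it. calibration takes no time and is no camera call; for the wrist camera it gives the pose at the moment of the call.
- job_done(): hands the job in; it is judged then, once.
Trained networks look in the newest picture that a camera, given by its name, has taken for a name from the list of things; names that differ only in an ending like _2 or _b are one class to them, and where a whole thing is asked for, a point or a joint stands for the part that bears it (a point fixed in the world has none). Each returns a list of dicts, best first, with "score" (0 to 1); they miss things now and then, are a little off and sometimes report something else, mostly with a low value. They report only what shows in the picture. A call takes as long as a camera call. They do not tell look-alikes from the thing itself.
- recognise(name, camera): "xyz" ([x, y, z] in m, in the coordinates of the camera as it stood for that picture, good to about 4 mm: the middle of the surface that is visible of it).
- cut_out(name, camera): "mask" (480x640 bool, what is visible of it).
- mark_of(name, camera): "xyz" ([x, y, z] in m, in the coordinates of the camera as it stood for that picture, good to about 4 mm: a listed point, or the origin of a listed thing).
The state is a dict: "time": time; "q": joint angles; "qd": joint speeds; "joint_efforts": joint torques, N m; "ee_pos": TCP position; "tcp_rot": TCP orientation; "wrist_force": force on the tool from outside, world axes, zero at the start; "torque": the same for the moment, N m; "opening": finger opening in m; "grasp_force": force on a finger pad.
Only numpy, scipy, OpenCV 4.12 (cv2) and the standard library are available. Lean on these libraries where they do the work, as an engineer would, in place of code of your own. Each camera call takes 0.05 s, during which the arm holds its last target. There are 200 camera calls.

## Task

Slide the blue carrier with the small brass propeller off the loading dock into the empty pocket of the indexing table in front of it, gently, until it clicks fully home against the pocket's stop and holds the seat pin pushed in. Then turn the table (its spoked handle is made for it) one click, and only one, counter-clockwise seen from above, so that the propeller rests in front of the bench scanner. Let go, and leave the other carriers seated and the things lying about the bench undisturbed.

Things in the scene. Friction and masses are not known exactly. Their poses are not given: they have to be found in the camera images.
- changer: Fixed grey base of the indexing table. Origin: on the table's vertical axis, at bench level; z up. The loading dock reaches out along its own -x; carriers slide off the dock into the table along its +x. On the base turns the black disc with white dots: 300 mm across, its top (= the pocket floors) 65 mm above the bench. The bench scanner (grey bar head with three lenses, 215 mm high) stands on the base at 240 deg in this frame, 240 mm or more from the axis.
- dock (a point): Point on the dock's aluminium apron, 270 mm from the axis, on its centre line; x points to the table. Apron: level, 65.5 mm above the bench, 153 to 340 mm from the axis, own y +-95 mm, a 4 mm high strip along each side edge. At its inner end two 11 mm high steel guides: a funnel 122 mm wide at 218 mm from the axis, narrowing to 64 mm at 177 mm, then straight to 153 mm.
- carousel (a joint): Angle of the disc, rad: 0 at the start, empty pocket squarely at the dock; grows counter-clockwise seen from above. Spring clicks pi/3 apart hold it. Leaving a click takes 0.25 N m, growing to 0.55 N m (9 N on a spoke 62 mm out) at about 0.4 rad; it vanishes at half way (0.52 rad), past which the disc runs by itself into the next click in about a second and stays, damped.
- pocket (a point): Middle of the empty pocket, where carrier_mid lies when home if the pocket's stop is at mid setting: 113 mm from the axis, 12 mm above the floor; turns with the disc; at the start x points into the pocket. The stop is clamped up to 9 mm farther in or out. Side rails 62 mm apart, with lips over the plate (8.5 to 12.5 mm up, 54 mm apart): carriers enter from the rim only.
- seat_pin (a joint): Orange seat pin (6 mm thick) in the pocket's stop, travel in m: 0 = standing out 5 mm, 0.005 = pushed flush by a carrier that is home against the stop. It pushes back with 0.8 to 1.5 N; two spring rollers, one in either rail, hold the carrier by its side notches once it is home (within 1 mm).
- carrier_mid (a point): Point over the centre of the carrier's base plate, 12 mm above its underside; x = its front, which enters the pocket first. Blue plate 60 x 60 x 7 mm, corners cut 8 mm, a notch in either side; black pad; brass propeller 46 mm across, centred 6 mm ahead of this point, top 47 mm above the underside. Mass 0.2 to 0.42 kg. Starts on the dock, turned (up to 0.55 rad) and shifted.
- carrier_tab (a point): Centre of the rear face of the carrier's upright blue push tab, 13 mm above its underside, 30 mm behind carrier_mid; x = the carrier's front. The tab is 44 mm wide, 10 mm thick, 26 mm high. Sliding takes 1 to 3 N; pressing the plate's corners past the pocket's spring rollers takes about 6 N more for a few mm; at the stop the force rises steeply. When home the tab's rear face is 134 to 152 mm from the axis, at or inside the disc's rim.
- spoke0 (a point): Centre of the red ball (26 mm across) on the end of one of the three spokes of the table's handle, 97 mm from the axis, 143 mm above the bench. Spokes: level steel bars 11 mm thick, 120 deg apart, from the hub (48 mm across, 153 mm high) to the balls; at the start they point along 0, 120, 240 deg in the base's frame. Parts on the disc end 30 mm below them. Pushed sideways, a spoke turns the table.
- spoke1 (a point): The same for the second spoke (120 deg at the start).
- spoke2 (a point): The same for the third spoke (240 deg at the start).
- carrier_b_mid (a point): Reference point of a like carrier with a round flanged aluminium part, seated in the pocket that stands before the scanner at the start.
- pocket_b (a point): Home point of that pocket, turning with the disc.
- carrier_c_mid (a point): Reference point of a like carrier with a white bracket, seated one pocket farther.
- pocket_c (a point): Home point of that pocket, turning with the disc.
- target_a: Bystander: black open three-sided target pyramid, 70 mm wide, 63 mm high, loose; origin at the centre of its underside.
- target_b: Bystander: second target pyramid, alike.
- spray: Bystander: white spray can with an orange band, 52 mm across, 135 mm high; origin at the centre of its underside.
- tin: Bystander: round green tin with a metal lid, 82 mm across, 70 mm high; origin at the centre of its underside.
- calib: Bystander: black calibration plate with white dots, 140 x 100 x 12 mm, lying on the bench; origin at the centre of its underside.
Things that resemble listed ones, but are neither listed nor needed, are in the scene too. Leave any brown look-alike of the part that bears carrier_mid alone. What is shaped like the part that bears carrier_c_mid but orange or pink is not meant.

How it is judged (in metres and radians):
On the way, in this order (a step that is already met when the one before it is completed fails the run):
1. the carrier sits fully home in the empty pocket, the table still at its first click (value of joint seat_pin above 0.0032 m and x of carrier_mid in the frame of pocket between -0.012 and 0.012 m and y of carrier_mid in the frame of pocket between -0.0025 and 0.0025 m and z of carrier_mid in the frame of pocket between -0.003 and 0.003 m and angle between the x axis of carrier_mid and the x axis of pocket, either way round below 0.06 rad and value of joint carousel between -0.12 and 0.12 rad), for 0.3 s.
2. the table has been turned one click counter-clockwise with the carrier in it (value of joint seat_pin above 0.0032 m and x of carrier_mid in the frame of pocket between -0.012 and 0.012 m and y of carrier_mid in the frame of pocket between -0.0025 and 0.0025 m and z of carrier_mid in the frame of pocket between -0.003 and 0.003 m and angle between the x axis of carrier_mid and the x axis of pocket, either way round below 0.06 rad and value of joint carousel between 0.987198 and 1.1072 rad), for 0.3 s.
At the end, for the whole second after the job is handed in: The propeller's carrier is home in its pocket (seat pin pushed in at least 3.2 of its 5 mm, carrier centred within 2.5 mm, squared within 0.06 rad), the disc rests one click counter-clockwise from the start (pi/3 within 0.05 rad), the two other carriers are still home in their pockets (within 4 mm) (value of joint seat_pin above 0.0032 m and x of carrier_mid in the frame of pocket between -0.012 and 0.012 m and y of carrier_mid in the frame of pocket between -0.0025 and 0.0025 m and z of carrier_mid in the frame of pocket between -0.003 and 0.003 m and angle between the x axis of carrier_mid and the x axis of pocket, either way round below 0.06 rad and distance between carrier_b_mid and pocket_b below 0.004 m and distance between carrier_c_mid and pocket_c below 0.004 m and value of joint carousel between 0.997198 and 1.0972 rad and not (velocity of joint carousel above 0.05 rad/s) and not (velocity of joint carousel below -0.05 rad/s)); the robot touches nothing.
It fails at once if the table is turned past the next click or backwards (value of joint carousel above 1.3972 rad or value of joint carousel below -0.35 rad).
It fails at once if the carrier is rammed against its stop, guides or dock (more than 35 N) (contact force between changer and carrier above 35 N).
It fails at once if something else on the bench is disturbed (moved more than 15 mm) (distance of any of target_a, target_b, spray, tin, calib from where it was at the start of the episode above 0.015 m).
It also fails if it takes over 58 s, if anything falls off the work surface, if the arm or the gripper's body presses on something with over 40 N, if the wrist force passes 120 N, or if a joint passes its speed limit or range.

## Working session

There is one attempt and no reset: what is moved stays moved. The work goes in short steps, Python scripts to look and compute and a tool call to move; the robot and the scene stay as the last step left them, time stands still between calls to the robot, and variables do not carry over. Pictures are saved under pics/ and viewed, at most 10 in all, crops included, and the job is handed in when it is done.

Besides the shell and the picture viewer there is one more tool, called after "Request:" by a JSON object that holds its "fn" and its "kwargs". servo_tool: Moves the arm, as the interface text tells. Its arguments: {"type":"object","properties":{"moves":{"type":"array"},"force":{"type":"number"}},"required":["moves"]}

```bash
mkdir -p pics; ls
cat > h.py <<'E'
import numpy as np, cv2
from workcell import *
def w(c,p,cal=None):
    k=cal or calibration(c); return np.array(k["R"]).T@(np.array(p)-np.array(k["t"]))
def pt(c,n,f=mark_of,k=4):
    for d in f(n,c)[:k]: print(c,n,f.__name__,round(d["score"],2),np.round(w(c,d["xyz"]),4))
def save(im,n): cv2.imwrite("pics/"+n,im[:,:,::-1])
E
python3 - <<'E'
from h import *
o=get_obs();print({k:np.round(v,3) for k,v in o.items()},grasp_offset)
a=camera("scene")[0];b=camera("side")[0]
save(np.vstack([cv2.resize(a,(400,300)),cv2.resize(b,(400,300))]),"a.png") if 0 else (save(a,"a.png"),save(b,"b.png"))
for c in("scene","side"):
    for n in("changer","dock","pocket","carrier_mid","carrier_tab","spoke0","spoke1","spoke2"):pt(c,n)
E
```

```text
pics
{'time': np.float64(0.0), 'q': array([-64.975,   5.014,  10.035,  95.099,   0.   ,  89.998]), 'qd': array([-0.013, -0.   ,  0.101, -0.02 , -0.017,  0.065]), 'joint_efforts': array([ 0.0000e+00, -5.2039e+01,  4.6481e+01,  1.6000e-02,  0.0000e+00,
       -0.0000e+00]), 'ee_pos': array([ 0.233, -0.498,  0.205]), 'tcp_rot': array([-179.922,   -0.   ,   25.027]), 'wrist_force': array([-0.061,  0.018, -0.789]), 'torque': array([-0.007, -0.072,  0.018]), 'grasp_force': np.float64(0.0), 'opening': np.float64(0.085)} 0.0187
scene changer call 0.79 [ 0.5536  0.0812 -0.0012]
scene changer call 0.55 [ 0.5497 -0.2238  0.0797]
scene dock call 0.94 [ 0.5386 -0.1925  0.0658]
scene dock call 0.39 [ 0.5481 -0.2213  0.0783]
scene pocket call 0.97 [ 0.5468 -0.0363  0.0749]
scene pocket call 0.75 [0.6612 0.1297 0.0786]
scene pocket call 0.64 [ 0.5414 -0.4285 -0.001 ]
scene pocket call 0.6 [0.6575 0.0161 0.0777]
scene carrier_mid call 0.76 [ 0.5402 -0.1966  0.0767]
scene carrier_mid call 0.66 [ 0.3479 -0.194   0.0121]
scene carrier_tab call 0.9 [ 0.5487 -0.2232  0.0792]
scene carrier_tab call 0.8 [ 0
[... 729 characters left out ...]
et call 0.84 [ 0.5487 -0.0349  0.0775]
side pocket call 0.72 [0.65   0.0174 0.0755]
side carrier_mid call 0.78 [ 0.5344 -0.194   0.0737]
side carrier_mid call 0.74 [ 0.3435 -0.1919  0.0119]
side carrier_tab call 0.95 [ 0.546  -0.2199  0.0744]
side carrier_tab call 0.94 [ 0.3238 -0.2176  0.0139]
side spoke0 call 0.89 [0.5581 0.1767 0.1418]
side spoke0 call 0.79 [0.6308 0.0249 0.1434]
side spoke0 call 0.67 [0.4667 0.0356 0.1411]
side spoke1 call 0.89 [0.5581 0.1767 0.1418]
side spoke1 call 0.79 [0.6308 0.0249 0.1434]
side spoke1 call 0.67 [0.4667 0.0356 0.1411]
side spoke2 call 0.89 [0.5581 0.1767 0.1418]
side spoke2 call 0.79 [0.6308 0.0249 0.1434]
side spoke2 call 0.67 [0.4667 0.0356 0.1411]
```

View pics/a.png

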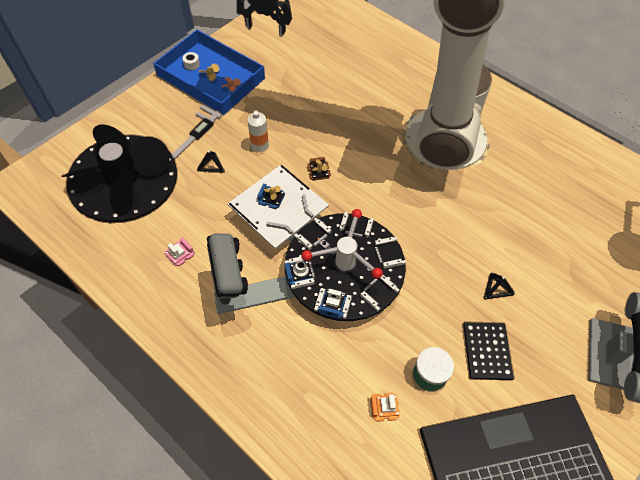

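View pics/b.png

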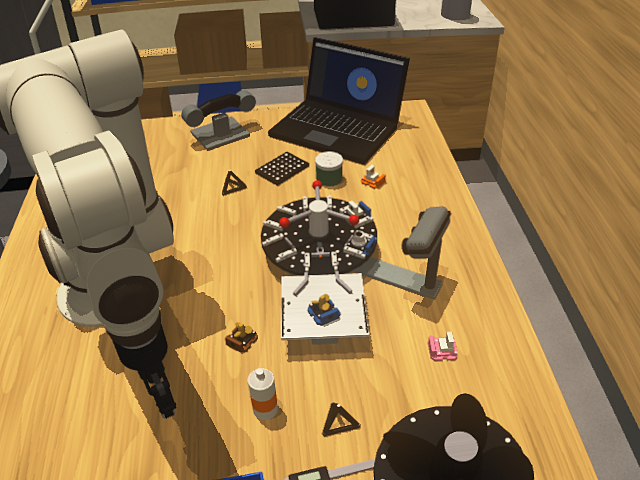

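The scene view shows the dock plate at about (280,205) with the blue carrier on it at (270,193), turned about 23°. The table is centred near (346,260) and the scanner is at (225,265). The side view agrees. I'll move the wrist over the carrier next.

Request:
{"fn": "servo_tool", "kwargs": {"moves": [[[0,0,0],[0.04,-0.012,-0.005],100],[[0,0,0],[0.04,-0.012,-0.005],100],[[0,0,0],[0.04,-0.012,-0.005],100],[[0,0,0],[0.04,-0.012,-0.005],100],[[0,0,0],[0.04,-0.012,-0.005],100],[[0,0,0],[0.04,-0.012,-0.005],100],[[0,0,0],[0.04,-0.012,-0.005],100],[[0,0,0],[0.04,-0.012,-0.005],100],[[0,0,0],[0.04,-0.012,-0.005],100],[[0,0,0],[0.04,-0.012,-0.005],100]]}}

```text
time: 1.9
ee_pos: [0.5455, -0.219, 0.2558]
tcp_rot: [180.0, -0.0, 25.0]
wrist_force: [0.4, -0.2, 0.5]
opening: 0.0854
grasp_force: 0.0
```

Request:
{"fn": "servo_tool", "kwargs": {"moves": [[[0,0,-8.5],[0,0,0],100],[[0,0,-8.5],[0,0,0],100],[[0,0,-8.5],[0,0,0],100],[[0,0,-8.5],[0,0,0],100],[[0,0,-8.5],[0,0,0],100],[[0,0,-8.5],[0,0,0],100],[[0,0,-8.5],[0,0,0],100],[[0,0,-8.5],[0,0,0],100],[[0,0,-8.5],[0,0,0],100],[[0,0,-8.5],[0,0,0],100],[[0,0,0],[0,0,0],100],[[0,0,0],[0,0,0],100]]}}

```text
time: 3.1
ee_pos: [0.5443, -0.2204, 0.2555]
tcp_rot: [-180.0, 0.0, 109.8]
wrist_force: [-0.3, -0.3, -0.2]
opening: 0.0856
grasp_force: 0.0
```

```bash
cat >> h.py <<'E'
from scipy.spatial.transform import Rotation as Ro
def st():
    o=get_obs();print("t",round(float(o["time"]),2),np.round(o["ee_pos"],4),np.round(o["tcp_rot"],2),"F",np.round(o["wrist_force"],1),"T",np.round(o["torque"],2),"op",round(float(o["opening"]),4),"j",np.round(o["q"],0));return o
def go(p,yaw=None):
    o=get_obs();R=Ro.from_euler("xyz",o["tcp_rot"],degrees=True)
    print("shift tool",np.round(R.inv().apply(np.array(p)-o["ee_pos"]),4))
    if yaw is not None: print("turn",np.round((R.inv()*Ro.from_euler("xyz",[180,0,yaw],degrees=True)).as_rotvec(degrees=True),2))
E
python3 - <<'E'
from h import *
st();k=calibration("wrist");print(-np.array(k["R"]).T@k["t"],k["R"])
a,d=camera("wrist");save(a,"c.png")
for n in("dock","pocket","carrier_mid","carrier_tab","spoke0"):pt("wrist",n)
E
```

```text
t 3.1 [ 0.5443 -0.2204  0.2555] [-180.      0.    109.77] F [-0.3 -0.3 -0.2] T [ 0.04 -0.01  0.  ] op 0.0856 j [-22.  12.  23. 102.  -0.  48.]
[ 0.51950408 -0.15055703  0.42462937] [[ 9.41350878e-01  3.37429286e-01  2.46612471e-05]
 [ 3.23492781e-01 -9.02491984e-01  2.84360052e-01]
 [ 9.59736660e-02 -2.67674607e-01 -9.58717560e-01]]
wrist carrier_mid call 0.8 [ 0.5349 -0.1911  0.0793]
wrist carrier_mid call 0.72 [ 0.3438 -0.1923  0.0144]
wrist carrier_tab call 0.67 [ 0.5507 -0.2161  0.0777]
wrist spoke0 call 0.38 [ 0.5346 -0.1906  0.0771]
```

View pics/c.png

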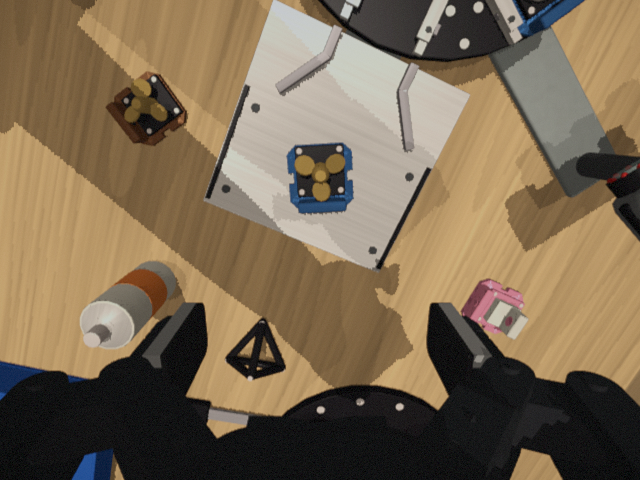

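The wrist view shows the carrier at (320,178), with its tab at (325,203), almost squared to the tool. The guides are at (310,60) and (407,105). I'll rectify this to a top-down view for accurate measurement.

```bash
cat >> h.py <<'E'
def top(a,cam,z,x0=.43,x1=.66,y0=-.35,y1=-.05,s=2000):
    k=calibration(cam);W=int((x1-x0)*s);H=int((y1-y0)*s)
    X,Y=np.meshgrid(x0+np.arange(W)/s,y1-np.arange(H)/s)
    P=np.stack([X.ravel(),Y.ravel(),np.full(X.size,z)],1)
    uv=cv2.projectPoints(P,cv2.Rodrigues(np.array(k["R"]))[0],np.array(k["t"]),np.array(k["camera_matrix"]),np.array(k["dist"]))[0].reshape(H,W,2).astype(np.float32)
    return cv2.remap(a,uv[...,0],uv[...,1],cv2.INTER_LINEAR)
E
python3 - <<'E'
from h import *
a=cv2.imread("pics/c.png")[:,:,::-1]
t=top(a,"wrist",.0655);save(t,"d.png")
b=top(a,"wrist",.0725);h=cv2.cvtColor(b,cv2.COLOR_RGB2HSV)
m=((h[...,0]>100)&(h[...,0]<125)&(h[...,1]>120)&(h[...,2]>50)).astype(np.uint8)
c=max([c for c in cv2.findContours(m,0,2)[0] if 0.48<.43+c[:,0,0].mean()/2000<.6 and -.25<-.05-c[:,0,1].mean()/2000<-.15],key=cv2.contourArea)
hp=cv2.convexHull(c)[:,0]/2000*[1,-1]+[.43,-.05]
r=cv2.minAreaRect((hp*1e3).astype(np.float32));print(r,cv2.boxPoints(r))
E
```

```text
((538.3509521484375, -192.78219604492188), (58.592803955078125, 61.76267623901367), 23.498565673828125) [[ 499.17093 -176.1431 ]
 [ 523.79724 -232.78378]
 [ 577.531   -209.4213 ]
 [ 552.90466 -152.78061]]
```

View pics/d.png

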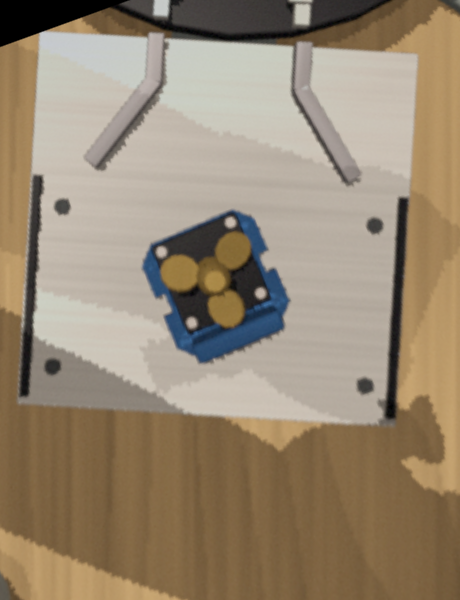

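The rectified view gives the dock centre line running through px (206,414)–(228,43). That puts the dock yaw at about 86.6° and the axis near (0.5535, 0.081). The carrier heading is about 113.5° with its mid at (0.538,-0.192). I'll grip the tab by its sides, align it at the throat, then push.

Request:
{"fn": "servo_tool", "kwargs": {"moves": [[[0,0,-3.7],[0.0044,0.0053,0.03],100],[[0,0,0],[0,0,0.04],100],[[0,0,0],[0,0,0.04],100],[[0,0,0],[0,0,0.04],100],[[0,0,0],[0,0,0.02],100],[[0,0,0],[0,0,0],100],[[0,0,0],[0,0,0],100]]}}

```text
time: 4.1
ee_pos: [0.548, -0.2145, 0.0863]
tcp_rot: [180.0, 0.0, 113.7]
wrist_force: [-0.2, -0.1, 0.6]
opening: 0.0855
grasp_force: 0.0
```

Run:
```python
from h import *
st();go([.5478,-.2145,.074],113.5)
a,d=camera("wrist");save(a,"e.png")
```

```text
t 4.1 [ 0.548  -0.2145  0.0863] [1.7999e+02 1.0000e-02 1.1370e+02] F [-0.2 -0.1  0.6] T [-0.01 -0.04 -0.  ] op 0.0855 j [-21.   9.   2.  82.  -0.  45.]
shift tool [ 0.0001 -0.0001  0.0123]
turn [0.01 0.01 0.2 ]
```

View pics/e.png

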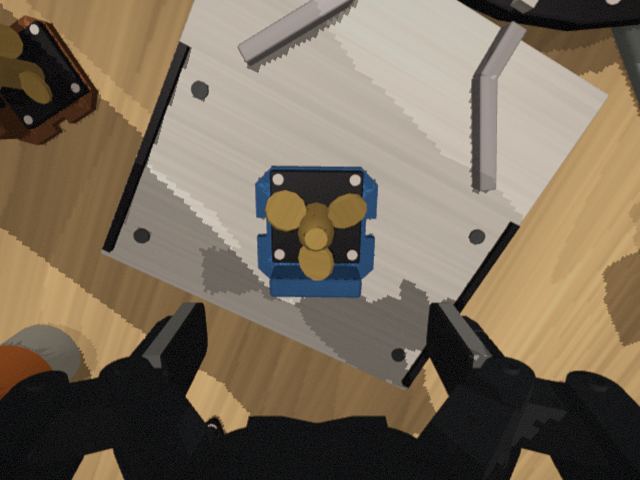

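The carrier is centred and squared between the fingers: centre column 316, tab at (316,282). Next I'll descend and grip gently.

Request:
{"fn": "servo_tool", "kwargs": {"moves": [[[0,0,0],[0,0,0.012],100],[[0,0,0],[0,0,0],65],[[0,0,0],[0,0,0],50],[[0,0,0],[0,0,0],45],[[0,0,0],[0,0,0],45],[[0,0,0],[0,0,0],45],[[0,0,0],[0,0,0],45],[[0,0,0],[0,0,0],45],[[0,0,0],[0,0,0],45]], "force": 20}}

```text
time: 5.05
ee_pos: [0.5478, -0.2145, 0.0735]
tcp_rot: [-180.0, -0.0, 113.7]
wrist_force: [0.2, 0.4, 0.7]
opening: 0.0384
grasp_force: 0.0
```

Run:
```python
from h import *
o=st();print(o["grasp_force"]);go([.5395,-.1507,.074],86.55)
```

```text
t 5.05 [ 0.5478 -0.2145  0.0735] [-180.     -0.    113.72] F [0.2 0.4 0.7] T [ 0.03 -0.04  0.01] op 0.0384 j [-21.  10.   1.  81.  -0.  45.]
0.0
shift tool [ 0.0617  0.0181 -0.0005]
turn [-0.    0.   27.17]
```

Run:
```python
from h import *
a,d=camera("wrist");save(a,"f.png")
k=calibration("wrist");o=get_obs();R=Ro.from_euler("xyz",o["tcp_rot"],degrees=True)
P=[o["ee_pos"]+R.apply(v) for v in ([.011,.019,-.007],[-.011,.019,-.007],[.011,-.019,-.007])]
print(cv2.projectPoints(np.array(P),cv2.Rodrigues(np.array(k["R"]))[0],np.array(k["t"]),np.array(k["camera_matrix"]),np.array(k["dist"]))[0][:,0])
```

```text
[[356.96202565 269.95393397]
 [355.59720199 312.87155395]
 [274.82968694 270.02546882]]
```

View pics/f.png

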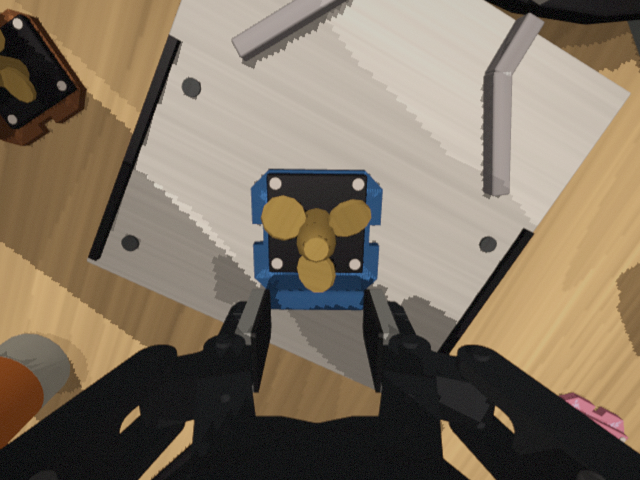

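Run:
```python
from h import *
a,d=camera("wrist");k=calibration("wrist");o=get_obs();R=Ro.from_euler("xyz",o["tcp_rot"],degrees=True)
K=np.array(k["camera_matrix"])
for v in range(280,400,10):
  for u in (375,):
    n=cv2.undistortPoints(np.array([[[u,v]]],float),K,np.array(k["dist"]))[0,0]
    z=d[v,u];p=w("wrist",[n[0]*z,n[1]*z,z]);print(v,u,np.round(R.inv().apply(p-o["ee_pos"]),4),end=" ")
  u=320;n=cv2.undistortPoints(np.array([[[u,v]]],float),K,np.array(k["dist"]))[0,0];z=d[v,u];p=w("wrist",[n[0]*z,n[1]*z,z]);print("tabcol",np.round(R.inv().apply(p-o["ee_pos"]),4))
```

```text
280 375 [0.0026 0.0289 0.0009] tabcol [ 0.0139  0.0017 -0.0258]
290 375 [ 0.0128  0.0233 -0.0333] tabcol [ 0.0094  0.0017 -0.0258]
300 375 [ 0.0129  0.022  -0.0425] tabcol [ 0.0018  0.0018 -0.0195]
310 375 [ 0.0132  0.0207 -0.0511] tabcol [-0.0164  0.0021  0.0065]
320 375 [ 0.013   0.0197 -0.0578] tabcol [-0.0225  0.0021  0.0071]
330 375 [ 0.0107  0.0194 -0.0602] tabcol [-0.028   0.0021  0.0063]
340 375 [ 0.0073  0.0195 -0.0608] tabcol [-0.0342  0.0021  0.0067]
350 375 [ 0.0041  0.0195 -0.0616] tabcol [-0.0407  0.0021  0.0073]
360 375 [ 0.0011  0.0194 -0.0627] tabcol [-0.0468  0.0021  0.0072]
370 375 [-0.0021  0.0195 -0.0636] tabcol [-0.1007  0.0028  0.0731]
380 375 [-0.0047  0.0193 -0.0652] tabcol [-0.1089  0.0028  0.0723]
390 375 [-0.0084  0.0194 -0.0654] tabcol [-0.1187  0.0028  0.0733]
```

```bash
cat >> h.py <<'E'
def cloud(a,d):
    k=calibration("wrist");o=get_obs();R=Ro.from_euler("xyz",o["tcp_rot"],degrees=True)
    g=np.stack(np.meshgrid(np.arange(640.),np.arange(480.)),-1).reshape(-1,1,2)
    n=cv2.undistortPoints(g,np.array(k["camera_matrix"]),np.array(k["dist"]))[:,0];z=d.ravel()
    p=(np.c_[n*z[:,None],z]-k["t"])@np.array(k["R"]);return R.inv().apply(p-o["ee_pos"]).reshape(480,640,3)
E
python3 - <<'E'
from h import *
a,d=camera("wrist");c=cloud(a,d)
for v in range(262,345,8): print(v,[(u,*np.round(c[v,u]*1000).astype(int)) for u in range(350,400,7)])
E
```

```text
262 [(350, np.int64(15), np.int64(16), np.int64(-6)), (357, np.int64(14), np.int64(19), np.int64(-6)), (364, np.int64(12), np.int64(23), np.int64(1)), (371, np.int64(12), np.int64(27), np.int64(2)), (378, np.int64(10), np.int64(31), np.int64(7)), (385, np.int64(10), np.int64(34), np.int64(6)), (392, np.int64(10), np.int64(38), np.int64(8)), (399, np.int64(9), np.int64(42), np.int64(8))]
270 [(350, np.int64(11), np.int64(16), np.int64(-6)), (357, np.int64(10), np.int64(19), np.int64(-4)), (364, np.int64(8), np.int64(23), np.int64(1)), (371, np.int64(8), np.int64(27), np.int64(0)), (378, np.int64(5), np.int64(31), np.int64(8)), (385, np.int64(6), np.int64(35), np.int64(7)), (392, np.int64(5), np.int64(38), np.int64(8)), (399, np.int64(5), np.int64(42), np.int64(9))]
278 [(350, np.int64(6), np.int64(16), np.int64(-4)), (357, np.int64(6), np.int64(19), np.int64(-4)), (364, np.int64(4), np.int64(23), np.int64(1)), (371, np.int64(4), np.int64(27), np.int64(0)), (378, np.int64(1), np.int64(31), np.int64(7)), (385, np.int64(1), np.int64(35), np.int64(8)), (392, np.int64(1), np.int64(39), np.
[... 2548 characters left out ...]
, (364, np.int64(-5), np.int64(19), np.int64(-35)), (371, np.int64(5), np.int64(19), np.int64(-52)), (378, np.int64(12), np.int64(20), np.int64(-65)), (385, np.int64(12), np.int64(22), np.int64(-66)), (392, np.int64(12), np.int64(24), np.int64(-65)), (399, np.int64(14), np.int64(25), np.int64(-68))]
342 [(350, np.int64(-36), np.int64(18), np.int64(7)), (357, np.int64(-36), np.int64(22), np.int64(9)), (364, np.int64(-9), np.int64(19), np.int64(-36)), (371, np.int64(2), np.int64(19), np.int64(-53)), (378, np.int64(9), np.int64(20), np.int64(-65)), (385, np.int64(9), np.int64(22), np.int64(-65)), (392, np.int64(13), np.int64(23), np.int64(-71)), (399, np.int64(14), np.int64(24), np.int64(-73))]
```

The fingertips are still above the tab top: at this opening the tips sit about 20 mm above the nominal TCP. I'll open, go lower and regrip.

Request:
{"fn": "servo_tool", "kwargs": {"moves": [[[0,0,0],[0,0,0],75],[[0,0,0],[0,0,0],75],[[0,0,0],[0,0,0.006],75],[[0,0,0],[0,0,0.006],75],[[0,0,0],[0,0,0],55],[[0,0,0],[0,0,0],45],[[0,0,0],[0,0,0],45],[[0,0,0],[0,0,0],45],[[0,0,0],[0,0,0],45],[[0,0,0],[0,0,0],45]], "force": 20}}

```text
time: 6.2
ee_pos: [0.5478, -0.2144, 0.0614]
tcp_rot: [-180.0, -0.0, 113.7]
wrist_force: [-0.6, 0.2, -3.7]
opening: 0.0422
grasp_force: 20.7
```

Run:
```python
from h import *
o=st();print(o["grasp_force"])
a,d=camera("wrist");c=cloud(a,d)
for v in range(274,310,5): print(v,[(u,*(c[v,u]*1000).round().astype(int).tolist()) for u in list(range(262,280,4))+list(range(356,376,4))])
```

```text
t 6.2 [ 0.5478 -0.2144  0.0614] [-1.8000e+02 -1.0000e-02  1.1373e+02] F [-0.6  0.2 -3.7] T [0.04 0.19 0.  ] op 0.0422 j [-21.  10.  -1.  80.   0.  45.]
20.675402283668518
274 [(262, 11, -24, -12), (266, 11, -22, -12), (270, 13, -20, -17), (274, 14, -18, -19), (278, 14, -16, -19), (356, 14, 17, -19), (360, 14, 19, -19), (364, 14, 21, -19), (368, 11, 23, -13), (372, 11, 25, -12)]
279 [(262, 10, -24, -14), (266, 9, -23, -12), (270, 11, -20, -19), (274, 12, -18, -19), (278, 11, -16, -19), (356, 12, 17, -20), (360, 12, 19, -19), (364, 11, 21, -18), (368, 74, 0, -169), (372, 9, 25, -14)]
284 [(262, 7, -24, -13), (266, 6, -23, -11), (270, 6, -21, -11), (274, 6, -19, -12), (278, 6, -17, -12), (356, 6, 18, -11), (360, 6, 20, -13), (364, 6, 22, -12), (368, 6, 24, -13), (372, 6, 25, -12)]
289 [(262, 13, -21, -32), (266, 4, -23, -13), (270, 5, -21, -15), (274, 6, -19, -17), (278, 6, -17, -17), (356, 6, 18, -16), (360, 5, 20, -15), (364, 5, 21, -16), (368, 4, 24, -13), (372, 12, 23, -31)]
294 [(262, 12, -21, -36), (266, 1, -23, -12), (270, 5, -20, -20), (274, 6, -18, -23), (278, 5, -16, -21), (356, 5, 17, -21), (360, 5, 19, -20), (364, 5, 21, -21), (368, 1, 24, -12), (372, 13, 22, -36)]
299 [(262, 10, -21, -36), (266, 6, -21, -27), (270, 6, -19, -28), (274, 6, -17, -27), (278, 6, -16, -27), (356, 5, 17, -26), (360, 5, 18, -26), (364, 5, 20, -25), (368, -2, 24, -11), (372, 11, 22, -38)]
304 [(262, 8, -21, -37), (266, 6, -20, -31), (270, 5, -19, -30), (274, 6, -17, -31), (278, 5, -15, -30), (356, 5, 16, -30), (360, 5, 18, -30), (364, 5, 20, -30), (368, 74, 0, -169), (372, 10, 21, -39)]
309 [(262, 7, -21, -37), (266, 3, -20, -31), (270, 3, -19, -31), (274, 4, -17, -31), (278, 3, -15, -31), (356, 4, 16, -32), (360, 3, 18, -30), (364, 3, 20, -31), (368, 3, 21, -30), (372, 8, 21, -40)]
```

Gripped. Next: square it to the dock, shift it onto the centre line and advance part way.

Request:
{"fn": "servo_tool", "kwargs": {"moves": [[[0,0,5.4],[0,0,0],45],[[0,0,5.4],[0,0,0],45],[[0,0,5.4],[0,0,0],45],[[0,0,5.4],[0,0,0],45],[[0,0,5.5],[0,0,0],45],[[0,0,0],[0.005,-0.006,0],45],[[0,0,0],[0.005,-0.006,0],45],[[0,0,0],[0.005,0,0],45],[[0,0,0],[0.005,0,0],45],[[0,0,0],[0.005,0,0],45],[[0,0,0],[0,0,0],45],[[0,0,0],[0,0,0],45]]}}

```text
time: 7.45
ee_pos: [0.5373, -0.1884, 0.0613]
tcp_rot: [-180.0, -0.0, 86.7]
wrist_force: [1.0, 0.7, -3.4]
opening: 0.0429
grasp_force: 20.7
```

Run:
```python
from h import *
o=st();print(o["grasp_force"]);go([.5395,-.1507,.0614],86.55)
a,d=camera("wrist");save(np.vstack([top(a,"wrist",.0655,y0=-.3,y1=-.02),top(a,"wrist",.0745,y0=-.3,y1=-.02)]).transpose(0,1,2)[:560],"g.png")
```

```text
t 7.45 [ 0.5373 -0.1884  0.0613] [-1.7998e+02 -3.0000e-02  8.6670e+01] F [ 1.   0.7 -3.4] T [0.15 0.01 0.04] op 0.0429 j [-19.   7.  -3.  79.   0.  74.]
20.74962168931961
shift tool [ 0.0378 -0.     -0.0001]
turn [-0.02 -0.03  0.12]
```

View pics/g.png

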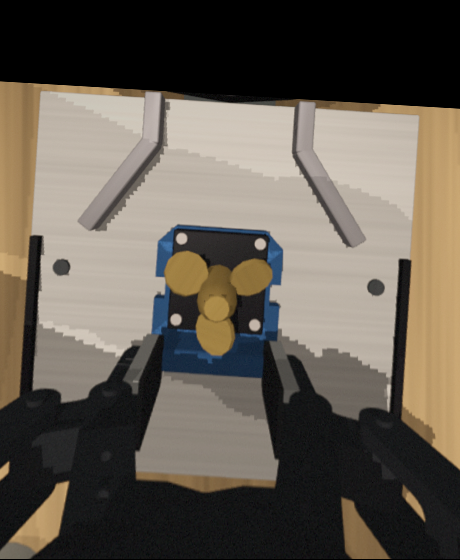

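The rectified view shows the carrier squared (screws at (181,238) and (260,243)) and centred on the throat (229,140) along the dock's slant. I'll advance to the throat.

Request:
{"fn": "servo_tool", "kwargs": {"moves": [[[0,0,0],[0.005,0,0],45],[[0,0,0],[0.005,0,0],45],[[0,0,0],[0.005,0,0],45],[[0,0,0],[0.005,0,0],45],[[0,0,0],[0.005,0,0],45],[[0,0,0],[0.005,0,0],45],[[0,0,0],[0.004,0,0],45],[[0,0,0],[0.003,0,0],45],[[0,0,0],[0,0,0],45]]}}

```text
time: 8.4
ee_pos: [0.5395, -0.1513, 0.0614]
tcp_rot: [-180.0, -0.0, 86.7]
wrist_force: [0.0, 0.9, -1.9]
opening: 0.0426
grasp_force: 20.7
```

Run:
```python
from h import *
o=st();print(o["grasp_force"])
a,d=camera("wrist");b=top(a,"wrist",.0745,y0=-.25,y1=-.05,s=2500);save(b,"i.png")
```

```text
t 8.4 [ 0.5395 -0.1513  0.0614] [-1.800e+02 -2.000e-02  8.665e+01] F [ 0.   0.9 -1.9] T [ 0.12  0.05 -0.01] op 0.0426 j [-16.   6.  -5.  79.   0.  78.]
20.74910670518875
```

View pics/i.png

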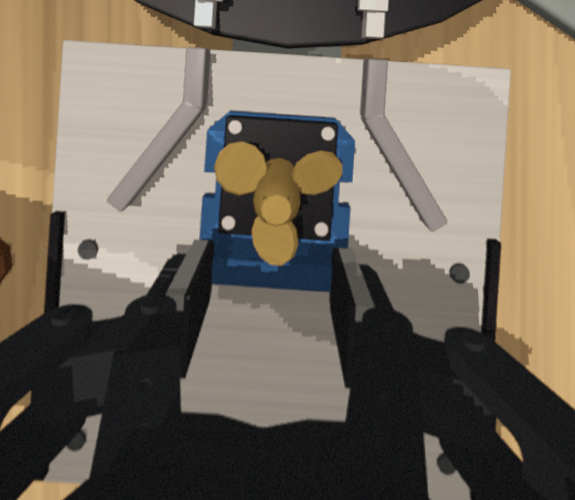

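The carrier is at the throat, about 0.7 mm left of centre, with the fingers well above the guides. I'll keep the grip and advance in small steps while watching the force.

Request:
{"fn": "servo_tool", "kwargs": {"moves": [[[0,0,0],[0.002,0.0005,0],45],[[0,0,0],[0.003,0,0],45],[[0,0,0],[0.003,0,0],45],[[0,0,0],[0.003,0,0],45],[[0,0,0],[0.003,0,0],45],[[0,0,0],[0.003,0,0],45],[[0,0,0],[0.003,0,0],45],[[0,0,0],[0,0,0],45]]}}

```text
time: 9.25
ee_pos: [0.5412, -0.1314, 0.0614]
tcp_rot: [-180.0, -0.0, 86.7]
wrist_force: [0.2, 1.5, -2.9]
opening: 0.0426
grasp_force: 20.7
```

Run:
```python
from h import *
o=st();print(o["grasp_force"])
```

```text
t 9.25 [ 0.5412 -0.1314  0.0614] [-1.7999e+02 -3.0000e-02  8.6650e+01] F [ 0.2  1.5 -2.9] T [0.11 0.   0.01] op 0.0426 j [-14.   6.  -5.  79.   0.  80.]
20.74971467256546
```

Request:
{"fn": "servo_tool", "kwargs": {"moves": [[[0,0,0],[0.003,0,0],45],[[0,0,0],[0.003,0,0],45],[[0,0,0],[0.003,0,0],45],[[0,0,0],[0.003,0,0],45],[[0,0,0],[0.003,0,0],45],[[0,0,0],[0.003,0,0],45],[[0,0,0],[0.003,0,0],45],[[0,0,0],[0.003,0,0],45],[[0,0,0],[0,0,0],45]]}}

```text
time: 10.15
ee_pos: [0.5426, -0.1075, 0.0615]
tcp_rot: [180.0, -0.0, 86.7]
wrist_force: [-0.2, -0.3, -1.3]
opening: 0.0426
grasp_force: 20.8
```

Request:
{"fn": "servo_tool", "kwargs": {"moves": [[[0,0,0],[0.003,0,0],45],[[0,0,0],[0.003,0,0],45],[[0,0,0],[0.003,0,0],45],[[0,0,0],[0.003,0,0],45],[[0,0,0],[0.003,0,0],45],[[0,0,0],[0,0,0],45]]}}

```text
time: 10.75
ee_pos: [0.5434, -0.0924, 0.0613]
tcp_rot: [-180.0, -0.0, 86.7]
wrist_force: [0.4, 0.6, -3.0]
opening: 0.0424
grasp_force: 20.7
```

Run:
```python
from h import *
o=st();print(o["grasp_force"])
a,d=camera("wrist");b=top(a,"wrist",.0745,y0=-.2,y1=-0,s=2500);save(b,"j.png")
```

```text
t 10.75 [ 0.5434 -0.0924  0.0613] [-1.7998e+02 -3.0000e-02  8.6660e+01] F [ 0.4  0.6 -3. ] T [ 0.1  -0.08  0.03] op 0.0424 j [-10.   5.  -6.  79.   0.  84.]
20.74140965938568
```

View pics/j.png

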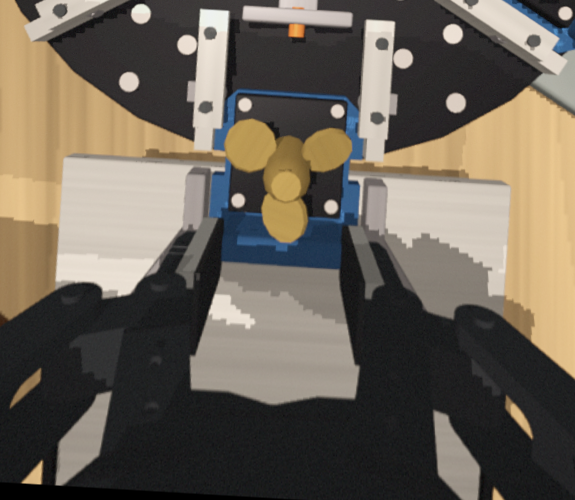

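The plate front, at row 92, is now between the rails. The stop bar is at row 27 with the orange pin at (296,30), so about 27 mm remain. I'll advance carefully.

Request:
{"fn": "servo_tool", "kwargs": {"moves": [[[0,0,0],[0.002,0,0.0005],45],[[0,0,0],[0.002,0,0],45],[[0,0,0],[0.002,0,0],45],[[0,0,0],[0.002,0,0],45],[[0,0,0],[0.002,0,0],45],[[0,0,0],[0.002,0,0],45],[[0,0,0],[0,0,0],45]]}}

```text
time: 11.5
ee_pos: [0.5442, -0.0806, 0.061]
tcp_rot: [-180.0, -0.0, 86.6]
wrist_force: [-0.0, -0.1, -0.9]
opening: 0.0425
grasp_force: 20.9
```

Request:
{"fn": "servo_tool", "kwargs": {"moves": [[[0,0,0],[0.002,0,0],45],[[0,0,0],[0.002,0,0],45],[[0,0,0],[0.002,0,0],45],[[0,0,0],[0.002,0,0],45],[[0,0,0],[0,0,0],45]]}}

```text
time: 12.0
ee_pos: [0.5446, -0.0726, 0.0609]
tcp_rot: [-180.0, -0.0, 86.6]
wrist_force: [0.1, -0.2, -1.7]
opening: 0.0428
grasp_force: 20.9
```

Run:
```python
from h import *
o=st();print(o["grasp_force"])
a,d=camera("wrist");b=top(a,"wrist",.0745,x0=.47,x1=.63,y0=-.12,y1=-0,s=5000);save(b,"k.png")
```

```text
t 12.0 [ 0.5446 -0.0726  0.0609] [-1.7999e+02 -3.0000e-02  8.6650e+01] F [ 0.1 -0.2 -1.7] T [ 0.06 -0.06 -0.02] op 0.0428 j [-8.  5. -6. 79.  0. 86.]
20.884782671928406
```

View pics/k.png

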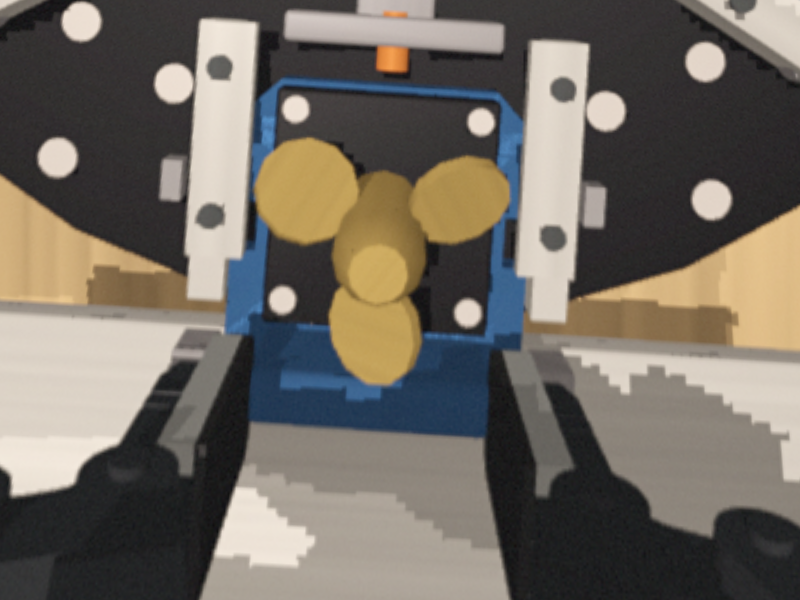

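The plate front is at row 85, the pin tip at row 72 and the stop face at about row 51, so roughly 7 mm to go. Going in 1 mm steps.

Request:
{"fn": "servo_tool", "kwargs": {"moves": [[[0,0,0],[0.001,0,0],45],[[0,0,0],[0.001,0,0],45],[[0,0,0],[0.001,0,0],45],[[0,0,0],[0.001,0,0],45],[[0,0,0],[0,0,0],45]]}}

```text
time: 12.55
ee_pos: [0.5448, -0.0688, 0.0609]
tcp_rot: [-180.0, -0.0, 86.6]
wrist_force: [0.8, 0.6, -2.4]
opening: 0.0423
grasp_force: 20.8
```

Request:
{"fn": "servo_tool", "kwargs": {"moves": [[[0,0,0],[0.001,0,0],45],[[0,0,0],[0.001,0,0],45],[[0,0,0],[0,0,0],45]]}}

```text
time: 12.85
ee_pos: [0.5449, -0.0665, 0.0608]
tcp_rot: [-180.0, -0.1, 86.6]
wrist_force: [0.2, 3.5, -2.8]
opening: 0.0419
grasp_force: 20.7
```

```bash
cat >> h.py <<'E'
def seat():
    o=st();a,d=camera("wrist");b=top(a,"wrist",.0745,x0=.47,x1=.63,y0=-.12,y1=-0,s=5000)
    h=cv2.cvtColor(b,cv2.COLOR_RGB2HSV);H,S,V=[h[...,i].astype(int) for i in range(3)]
    m=(H>3)&(H<17)&(S>170)&(V>120);m[110:]=0;r,c=np.nonzero(m)
    print("orange",len(r),(r.min(),r.max(),c.min(),c.max()) if len(r) else None)
    bl=(H>98)&(H<125)&(S>120)&(V>60)
    for col in (330,360,430,460):
        q=np.nonzero(bl[:140,col])[0];print(col,q.min() if len(q) else None,[int(x) for x in V[30:110:4,col]])
E
python3 -c "
from h import *
seat()
# same on the earlier crop for comparison
b=cv2.imread('pics/k.png')[:,:,::-1];h=cv2.cvtColor(b,cv2.COLOR_RGB2HSV).astype(int);m=(h[...,0]>3)&(h[...,0]<17)&(h[...,1]>170)&(h[...,2]>120);m[110:]=0;r,c=np.nonzero(m);print(len(r),r.min(),r.max())
print(h[30:110:4,360,2])
"
```

```text
t 12.85 [ 0.5449 -0.0665  0.0608] [-1.7998e+02 -5.0000e-02  8.6650e+01] F [ 0.2  3.5 -2.8] T [ 0.66 -0.12 -0.01] op 0.0419 j [-7.  4. -6. 79.  0. 86.]
orange 374 (np.int64(0), np.int64(53), np.int64(378), np.int64(407))
330 47 [197, 189, 181, 114, 50, 121, 154, 54, 54, 70, 69, 70, 68, 68, 68, 66, 66, 66, 64, 63]
360 50 [198, 192, 187, 165, 53, 89, 150, 115, 35, 62, 70, 67, 67, 69, 64, 65, 66, 62, 61, 63]
430 55 [193, 193, 191, 187, 167, 59, 59, 134, 127, 40, 56, 63, 60, 60, 60, 59, 59, 59, 59, 57]
460 56 [191, 191, 190, 188, 181, 124, 31, 92, 153, 79, 42, 59, 61, 57, 57, 59, 57, 56, 55, 52]
674 15 71
[199 194 188 159  52  43  58  56  56  59  56  54  57  97 151  78  41  68
  68  68]
```

Request:
{"fn": "servo_tool", "kwargs": {"moves": [[[0,0,0],[0.001,0,0],45],[[0,0,0],[0.0005,0,0],45],[[0,0,0],[0,0,0],45]]}}

```text
time: 13.2
ee_pos: [0.545, -0.0656, 0.061]
tcp_rot: [-180.0, 0.0, 86.6]
wrist_force: [0.4, -0.1, -1.8]
opening: 0.0426
grasp_force: 20.8
```

```bash
python3 -c "
from h import *
seat()"
```

```text
t 13.2 [ 0.545  -0.0656  0.061 ] [-1.7999e+02  1.0000e-02  8.6620e+01] F [ 0.4 -0.1 -1.8] T [ 0.28 -0.    0.01] op 0.0426 j [-7.  4. -6. 79. -0. 87.]
orange 253 (np.int64(0), np.int64(49), np.int64(381), np.int64(405))
330 45 [195, 189, 181, 112, 113, 158, 42, 55, 71, 71, 71, 70, 69, 67, 68, 68, 65, 66, 66, 74]
360 47 [197, 190, 186, 156, 81, 148, 110, 34, 67, 67, 66, 67, 66, 66, 65, 65, 64, 61, 62, 61]
430 52 [194, 193, 190, 186, 165, 71, 137, 132, 37, 60, 61, 63, 64, 63, 60, 60, 58, 60, 59, 57]
460 54 [191, 190, 189, 188, 178, 119, 88, 153, 82, 39, 61, 61, 58, 59, 58, 57, 55, 57, 55, 55]
```

Request:
{"fn": "servo_tool", "kwargs": {"moves": [[[0,0,0],[0.0005,0,0],45],[[0,0,0],[0.0005,0,0],45],[[0,0,0],[0,0,0],45]]}}

```text
time: 13.55
ee_pos: [0.5452, -0.0649, 0.0612]
tcp_rot: [180.0, 0.0, 86.6]
wrist_force: [-0.1, -3.1, -1.6]
opening: 0.0428
grasp_force: 21.0
```

```bash
python3 -c "
from h import *
seat()"
```

```text
t 13.55 [ 0.5452 -0.0649  0.0612] [1.7999e+02 4.0000e-02 8.6610e+01] F [-0.1 -3.1 -1.6] T [-0.44  0.1   0.02] op 0.0428 j [-7.  4. -6. 79. -0. 87.]
orange 263 (np.int64(0), np.int64(14), np.int64(386), np.int64(406))
330 44 [195, 189, 180, 112, 154, 75, 50, 70, 72, 69, 71, 70, 68, 68, 66, 70, 68, 65, 62, 165]
360 46 [197, 192, 185, 157, 142, 126, 31, 62, 71, 68, 69, 67, 65, 67, 67, 65, 66, 64, 62, 60]
430 51 [193, 194, 191, 185, 165, 88, 110, 42, 55, 63, 62, 63, 63, 61, 62, 58, 59, 59, 58, 56]
460 53 [191, 191, 189, 187, 180, 112, 139, 110, 38, 60, 62, 58, 61, 59, 57, 59, 56, 56, 54, 55]
```

Request:
{"fn": "servo_tool", "kwargs": {"moves": [[[0,0,0],[0.0005,0,0],45],[[0,0,0],[0,0,0],45]]}}

```text
time: 13.8
ee_pos: [0.5453, -0.0644, 0.0611]
tcp_rot: [180.0, 0.0, 86.6]
wrist_force: [-0.5, -3.7, -2.2]
opening: 0.0424
grasp_force: 21.0
```

Request:
{"fn": "servo_tool", "kwargs": {"moves": [[[0,0,0],[0.0005,0,0],45],[[0,0,0],[0,0,0],45]]}}

```text
time: 14.0
ee_pos: [0.5453, -0.0642, 0.0612]
tcp_rot: [180.0, 0.1, 86.6]
wrist_force: [-1.0, -6.4, -0.5]
opening: 0.0422
grasp_force: 21.1
```

```bash
python3 -c "
from h import *
seat()"
```

```text
t 14.0 [ 0.5453 -0.0642  0.0612] [1.7998e+02 8.0000e-02 8.6600e+01] F [-1.  -6.4 -0.5] T [-1.3   0.19  0.09] op 0.0422 j [-7.  4. -6. 79. -0. 87.]
orange 264 (np.int64(0), np.int64(14), np.int64(385), np.int64(406))
330 45 [193, 189, 178, 117, 107, 36, 67, 72, 70, 70, 70, 70, 68, 71, 70, 69, 67, 65, 111, 194]
360 47 [196, 190, 187, 159, 141, 61, 53, 69, 69, 67, 68, 68, 66, 69, 67, 65, 63, 64, 61, 63]
430 51 [193, 192, 190, 186, 164, 99, 43, 45, 62, 64, 62, 65, 63, 62, 62, 59, 58, 59, 58, 59]
460 54 [190, 190, 189, 188, 178, 129, 80, 41, 55, 62, 60, 60, 59, 61, 58, 59, 56, 55, 55, 55]
```

Request:
{"fn": "servo_tool", "kwargs": {"moves": [[[0,0,0],[0.0005,0,0],45],[[0,0,0],[0,0,0],45]]}}

```text
time: 14.25
ee_pos: [0.5453, -0.0642, 0.0613]
tcp_rot: [180.0, 0.1, 86.6]
wrist_force: [-1.2, -8.4, 0.9]
opening: 0.0424
grasp_force: 21.2
```

Request:
{"fn": "servo_tool", "kwargs": {"moves": [[[0,0,0],[0.0005,0,0],45],[[0,0,0],[0,0,0],45]]}}

```text
time: 14.45
ee_pos: [0.5454, -0.0641, 0.0615]
tcp_rot: [180.0, 0.2, 86.6]
wrist_force: [-1.7, -9.7, 1.2]
opening: 0.0423
grasp_force: 21.3
```

```bash
python3 -c "
from h import *
seat()"
```

```text
t 14.45 [ 0.5454 -0.0641  0.0615] [1.7996e+02 1.7000e-01 8.6570e+01] F [-1.7 -9.7  1.2] T [-2.17  0.35  0.05] op 0.0423 j [-7.  4. -6. 79. -0. 87.]
orange 272 (np.int64(0), np.int64(14), np.int64(386), np.int64(406))
330 44 [193, 189, 181, 117, 110, 38, 70, 74, 73, 72, 71, 70, 70, 70, 69, 71, 69, 66, 141, 197]
360 46 [196, 191, 186, 164, 148, 54, 60, 70, 72, 68, 69, 68, 67, 67, 66, 66, 65, 65, 64, 63]
430 52 [193, 193, 190, 187, 167, 88, 45, 47, 65, 64, 65, 63, 63, 62, 64, 60, 57, 61, 58, 58]
460 54 [191, 190, 189, 187, 180, 116, 93, 37, 60, 63, 62, 61, 61, 59, 60, 56, 60, 60, 55, 58]
```

It's firm against the stop: no more travel, and the force is rising. I'll release and check that it stays.

Request:
{"fn": "servo_tool", "kwargs": {"moves": [[[0,0,0],[0,0,0],70],[[0,0,0],[0,0,0],80],[[0,0,0],[0,0,0],80],[[0,0,0],[0,0,0],80],[[0,0,0],[0,0,0],80],[[0,0,0],[0,0,0],80]]}}

```text
time: 15.1
ee_pos: [0.5453, -0.0624, 0.061]
tcp_rot: [180.0, -0.0, 86.6]
wrist_force: [0.2, 0.9, -0.3]
opening: 0.0686
grasp_force: 0.0
```

```bash
python3 -c "
from h import *
seat()
camera('scene')
for n in('spoke0','carrier_mid'):pt('scene',n)
camera('side')
for n in('spoke0','carrier_mid'):pt('side',n)
"
```

```text
t 15.1 [ 0.5453 -0.0624  0.061 ] [ 1.800e+02 -1.000e-02  8.663e+01] F [ 0.2  0.9 -0.3] T [ 0.05 -0.02  0.04] op 0.0686 j [-7.  4. -6. 79.  0. 87.]
orange 246 (np.int64(0), np.int64(14), np.int64(386), np.int64(405))
330 45 [195, 188, 180, 120, 149, 81, 40, 63, 65, 64, 65, 63, 66, 63, 63, 64, 62, 63, 51, 58]
360 46 [196, 191, 185, 167, 137, 127, 37, 53, 61, 63, 64, 61, 61, 62, 59, 59, 59, 58, 59, 58]
430 52 [194, 193, 190, 186, 170, 88, 105, 51, 45, 58, 57, 58, 57, 59, 58, 58, 53, 56, 53, 53]
460 53 [190, 190, 187, 187, 182, 122, 130, 114, 35, 52, 59, 56, 54, 57, 56, 55, 51, 52, 53, 51]
scene spoke0 call 0.89 [0.5633 0.1713 0.1427]
scene spoke0 call 0.75 [0.4672 0.0358 0.1461]
scene spoke0 call 0.65 [0.6389 0.0277 0.1444]
scene spoke0 call 0.47 [ 0.5531  0.0836 -0.0026]
scene carrier_mid call 0.84 [ 0.5542 -0.0433  0.0765]
scene carrier_mid call 0.49 [ 0.3489 -0.196   0.0129]
side spoke0 call 0.89 [0.6329 0.0263 0.1392]
side spoke0 call 0.73 [0.4674 0.039  0.1398]
side carrier_mid call 0.86 [ 0.5431 -0.0445  0.0736]
side carrier_mid call 0.66 [ 0.3428 -0.1949  0.0103]
```

The pin is hidden and the carrier stayed. To be sure, I'll give one low push with shut fingers behind the tab, which can't tilt the plate.

Request:
{"fn": "servo_tool", "kwargs": {"moves": [[[0,0,0],[0,0,-0.02],80],[[0,0,0],[0,0,-0.025],80],[[0,0,0],[-0.02,0,0],40],[[0,0,0],[-0.02,0,0],0],[[0,0,0],[0,0,0],0],[[0,0,0],[0,0,0],0],[[0,0,0],[0,0,0],0],[[0,0,0],[0,0,0],0],[[0,0,0],[0,0,0],0],[[0,0,0],[0,0,0],0]]}}

```text
time: 16.45
ee_pos: [0.5429, -0.1021, 0.106]
tcp_rot: [180.0, -0.0, 86.7]
wrist_force: [-0.5, 0.3, 0.4]
opening: 0.0002
grasp_force: 0.0
```

```bash
python3 -c "
from h import *
st();a,d=camera('wrist');c=cloud(a,d);o=get_obs()
f=c[(abs(c[...,0])<.02)&(abs(c[...,1])<.025)&(c[...,2]<.01)&(c[...,2]>-.04)]
print(len(f),f.min(0),f.max(0)) if len(f) else 0
R=Ro.from_euler('xyz',o['tcp_rot'],degrees=True);Wd=R.apply(c.reshape(-1,3))+o['ee_pos'];Wd=Wd.reshape(480,640,3)
m=(abs(Wd[...,0]-.5453)<.012)&(Wd[...,2]>.085)&(Wd[...,2]<.096)&(Wd[...,1]>-.09)&(Wd[...,1]<-.04)
print(np.percentile(Wd[m][:,1],[2,50,98]),m.sum())
"
```

```text
t 16.45 [ 0.5429 -0.1021  0.106 ] [180.    -0.    86.66] F [-0.5  0.3  0.4] T [ 0.02 -0.    0.01] op 0.0002 j [-11.   4.  -1.  84.   0.  83.]
623 [ 0.00812595 -0.01421434 -0.03999867] [ 0.01342346  0.01310159 -0.02857047]
[-0.06951637 -0.06182451 -0.04261487] 1408
```

Request:
{"fn": "servo_tool", "kwargs": {"moves": [[[0,0,0],[0,0,0.018],0],[[0,0,0],[0,0,0.018],0],[[0,0,0],[0,0,0],0]]}}

```text
time: 16.8
ee_pos: [0.5416, -0.1021, 0.0677]
tcp_rot: [-179.8, -0.0, 86.6]
wrist_force: [-0.7, 0.1, -0.4]
opening: 0.0001
grasp_force: 0.0
```

```bash
python3 -c "
from h import *
st();a,d=camera('wrist');c=cloud(a,d)
for v in range(280,350,6): print(v,(c[v,316]*1000).round().astype(int).tolist(),(c[v,330]*1000).round().astype(int).tolist(),a[v,330].tolist())
"
```

```text
t 16.8 [ 0.5416 -0.1021  0.0677] [-1.7979e+02 -3.0000e-02  8.6630e+01] F [-0.7  0.1 -0.4] T [ 0.01 -0.01  0.04] op 0.0001 j [-11.   5.  -5.  80.   0.  83.]
280 [2, -1, 2] [3, 6, 1] [134, 126, 116]
286 [-1, -1, 1] [-1, 6, 2] [133, 126, 116]
292 [13, -1, -35] [13, 5, -35] [117, 113, 107]
298 [13, -1, -40] [13, 5, -40] [114, 111, 106]
304 [12, -1, -44] [13, 4, -46] [115, 113, 105]
310 [13, -1, -50] [13, 4, -50] [116, 114, 107]
316 [13, -1, -54] [13, 4, -55] [99, 97, 92]
322 [12, -1, -58] [12, 4, -58] [95, 90, 88]
328 [13, -1, -63] [12, 4, -62] [95, 94, 88]
334 [11, -1, -64] [14, 4, -68] [30, 32, 32]
340 [10, -1, -65] [13, 4, -71] [22, 27, 29]
346 [8, -1, -65] [14, 3, -75] [25, 26, 28]
```

The wrist cloud shows the real tips about 31 mm above the reported TCP. Lowering further in small steps.

Request:
{"fn": "servo_tool", "kwargs": {"moves": [[[0,0,0],[0,0,0.006],0],[[0,0,0],[0,0,0],0]]}}

```text
time: 17.05
ee_pos: [0.5431, -0.1025, 0.0641]
tcp_rot: [180.0, 0.0, 86.6]
wrist_force: [-0.7, -0.9, -0.4]
opening: 0.0002
grasp_force: 0.0
```

Request:
{"fn": "servo_tool", "kwargs": {"moves": [[[0,0,0],[0,0,0.006],0],[[0,0,0],[0,0,0.003],0],[[0,0,0],[0,0,0],0]]}}

```text
time: 17.35
ee_pos: [0.5426, -0.1024, 0.0545]
tcp_rot: [-180.0, -0.0, 86.6]
wrist_force: [0.4, -0.8, -0.1]
opening: 0.0002
grasp_force: 0.0
```

Request:
{"fn": "servo_tool", "kwargs": {"moves": [[[0,0,0],[0.0025,0.0025,0.004],0],[[0,0,0],[0.003,0,0],0],[[0,0,0],[0.003,0,0],0],[[0,0,0],[0.003,0,0],0],[[0,0,0],[0,0,0],0]]}}

```text
time: 17.85
ee_pos: [0.5462, -0.0907, 0.0511]
tcp_rot: [180.0, -0.0, 86.7]
wrist_force: [0.2, 1.4, 0.0]
opening: 0.0001
grasp_force: 0.0
```

Request:
{"fn": "servo_tool", "kwargs": {"moves": [[[0,0,0],[0.002,-0.002,0.002],0],[[0,0,0],[0.002,0,0],0],[[0,0,0],[0.001,0,0],0],[[0,0,0],[0.001,0,0],0],[[0,0,0],[0,0,0],0]]}}

```text
time: 18.35
ee_pos: [0.5445, -0.0849, 0.049]
tcp_rot: [180.0, 0.0, 86.6]
wrist_force: [-0.1, 0.1, -0.0]
opening: 0.0002
grasp_force: 0.0
```

Request:
{"fn": "servo_tool", "kwargs": {"moves": [[[0,0,0],[0.001,0,0],0],[[0,0,0],[0.001,0,0],0],[[0,0,0],[0,0,0],0]]}}

```text
time: 18.65
ee_pos: [0.5446, -0.083, 0.049]
tcp_rot: [180.0, -0.0, 86.6]
wrist_force: [-0.3, 0.4, 0.4]
opening: 0.0002
grasp_force: 0.0
```

Request:
{"fn": "servo_tool", "kwargs": {"moves": [[[0,0,0],[0.0007,0,0],0],[[0,0,0],[0.0003,0,0],0],[[0,0,0],[0,0,0],0]]}}

```text
time: 18.95
ee_pos: [0.5446, -0.0823, 0.049]
tcp_rot: [180.0, 0.0, 86.6]
wrist_force: [-0.6, -2.6, 0.3]
opening: 0.0002
grasp_force: 1.2
```

Contact at -2.6 N. Pressing on gently.

Request:
{"fn": "servo_tool", "kwargs": {"moves": [[[0,0,0],[0.0005,0,0],0],[[0,0,0],[0,0,0],0]]}}

```text
time: 19.15
ee_pos: [0.5446, -0.0818, 0.049]
tcp_rot: [180.0, 0.0, 86.6]
wrist_force: [-0.7, -4.2, -0.8]
opening: -0.0002
grasp_force: 1.9
```

Request:
{"fn": "servo_tool", "kwargs": {"moves": [[[0,0,0],[0.0005,0,0],0],[[0,0,0],[0,0,0],0]]}}

```text
time: 19.35
ee_pos: [0.5447, -0.0818, 0.049]
tcp_rot: [180.0, 0.1, 86.6]
wrist_force: [-1.3, -6.3, -0.3]
opening: 0.0001
grasp_force: 3.3
```

Request:
{"fn": "servo_tool", "kwargs": {"moves": [[[0,0,0],[0.0004,0,0],0],[[0,0,0],[0,0,0],0]]}}

```text
time: 19.55
ee_pos: [0.5447, -0.0818, 0.0491]
tcp_rot: [180.0, 0.1, 86.6]
wrist_force: [-0.6, -8.2, 0.4]
opening: 0.0002
grasp_force: 4.3
```

Request:
{"fn": "servo_tool", "kwargs": {"moves": [[[0,0,0],[0.001,0,0],0],[[0,0,0],[0,0,0],0],[[0,0,0],[0,0,0],0],[[0,0,0],[0,0,0],0]]}}

```text
time: 19.95
ee_pos: [0.5448, -0.0817, 0.0493]
tcp_rot: [180.0, 0.2, 86.5]
wrist_force: [-1.0, -12.9, 0.5]
opening: 0.0002
grasp_force: 6.7
```

Request:
{"fn": "servo_tool", "kwargs": {"moves": [[[0,0,0],[-0.004,0,0],0],[[0,0,0],[-0.01,0,0],0],[[0,0,0],[-0.02,0,0],0],[[0,0,0],[0,0,-0.04],0],[[0,0,0],[0,0,-0.04],0],[[0,0,0],[0,0,-0.04],0],[[0,0,0],[0,0,-0.03],0],[[0,0,0],[0,0,0],0]]}}

```text
time: 20.75
ee_pos: [0.5442, -0.114, 0.2037]
tcp_rot: [179.6, 0.0, 86.6]
wrist_force: [-0.9, 0.3, -0.1]
opening: 0.0
grasp_force: 0.0
```

```bash
python3 -c "
from h import *
seat()
for n in('carrier_mid','pocket','spoke0'):pt('wrist',n)
"
```

```text
t 20.75 [ 0.5442 -0.114   0.2037] [1.7962e+02 2.0000e-02 8.6640e+01] F [-0.9  0.3 -0.1] T [0.05 0.01 0.03] op 0.0 j [-12.   5.  10.  95.   0.  82.]
orange 162 (np.int64(0), np.int64(13), np.int64(384), np.int64(400))
330 None [195, 193, 171, 106, 68, 76, 85, 84, 87, 85, 84, 85, 113, 160, 178, 179, 178, 177, 177, 178]
360 None [194, 193, 185, 140, 82, 67, 79, 84, 81, 82, 82, 81, 79, 83, 80, 78, 76, 74, 70, 75]
430 None [192, 191, 188, 183, 147, 75, 55, 73, 81, 77, 76, 78, 77, 76, 90, 133, 161, 166, 164, 163]
460 None [189, 189, 188, 187, 170, 108, 61, 61, 72, 75, 79, 84, 95, 139, 159, 164, 164, 163, 164, 163]
wrist carrier_mid call 0.9 [ 0.5431 -0.0383  0.0718]
wrist carrier_mid call 0.59 [ 0.3441 -0.1908  0.0082]
wrist spoke0 call 0.73 [ 0.5418 -0.0699  0.0712]
```

Seated firmly (13 N with no motion). Now I'll go beside spoke 1, the one nearest the robot, on its clockwise side.

Request:
{"fn": "servo_tool", "kwargs": {"moves": [[[0,0,0],[0.032,-0.012,0],0],[[0,0,0],[0.032,-0.012,0],0],[[0,0,0],[0.032,-0.012,0],0],[[0,0,0],[0.032,-0.012,0],0],[[0,0,0],[0.032,-0.012,0],0],[[0,0,0],[0.0335,-0.013,0],0],[[0,0,0],[0,0,0],0],[[0,0,0],[0,0,0],0]]}}

```text
time: 21.75
ee_pos: [0.4807, 0.0843, 0.1979]
tcp_rot: [-179.9, 0.0, 86.7]
wrist_force: [-0.7, -0.2, 0.0]
opening: -0.0001
grasp_force: 0.0
```

```bash
python3 -c "
from h import *
st();a,d=camera('wrist')
for n in('spoke0','changer'):pt('wrist',n)
go([.4829,.0835,.097])
c=cloud(a,d);o=get_obs();R=Ro.from_euler('xyz',o['tcp_rot'],degrees=True);W=(R.apply(c.reshape(-1,3))+o['ee_pos']).reshape(480,640,3)
h=cv2.cvtColor(a,cv2.COLOR_RGB2HSV);m=((h[...,0]<5)|(h[...,0]>174))&(h[...,1]>170)&(h[...,2]>80)&(W[...,2]>.12)&(W[...,2]<.17)
n,l,s,_=cv2.connectedComponentsWithStats(m.astype(np.uint8))
for i in range(1,n):
  if s[i,4]>60: print(s[i],np.median(W[l==i],0).round(4))
"
```

```text
t 21.75 [0.4807 0.0843 0.1979] [-1.7991e+02  2.0000e-02  8.6740e+01] F [-0.7 -0.2  0. ] T [0.03 0.04 0.01] op -0.0001 j [ 10.  -4.   1.  94.  -0. 103.]
wrist spoke0 call 0.65 [0.6368 0.0247 0.1469]
wrist changer call 0.63 [0.5561 0.0799 0.0037]
shift tool [0.0005 0.0016 0.1014]
[ 428   56   50   48 1772] [0.558  0.1766 0.1536]
[ 533  300   45   39 1091] [0.6318 0.0296 0.1528]
```

Request:
{"fn": "servo_tool", "kwargs": {"moves": [[[0,0,0],[0,0.0015,0.03],0],[[0,0,0],[0,0,0.03],0],[[0,0,0],[0,0,0.02],0],[[0,0,0],[0,0,0.01],0],[[0,0,0],[0,0,0.008],0],[[0,0,0],[0,0,0],0],[[0,0,0],[0,0,0],0]]}}

```text
time: 22.6
ee_pos: [0.4832, 0.0837, 0.1018]
tcp_rot: [179.9, -0.0, 86.6]
wrist_force: [0.5, 0.2, 1.0]
opening: -0.0002
grasp_force: 0.0
```

```bash
python3 -c "
from h import *
st();a,d=camera('wrist');c=cloud(a,d);o=get_obs();R=Ro.from_euler('xyz',o['tcp_rot'],degrees=True)
for v in range(270,330,6): print(v,(c[v,316]*1000).round().astype(int).tolist())
for p in ([.4878,.0737],[.4927,.0539],[.5042,.0359]): go(p+[o['ee_pos'][2]])
"
```

```text
t 22.6 [0.4832 0.0837 0.1018] [ 1.7994e+02 -1.0000e-02  8.6610e+01] F [0.5 0.2 1. ] T [0.01 0.01 0.01] op -0.0002 j [ 10.  -4. -10.  84.   0. 103.]
270 [-6, -1, 36]
276 [-9, -1, 36]
282 [-14, -1, 37]
288 [13, -1, -32]
294 [13, -1, -37]
300 [13, -1, -43]
306 [13, -1, -48]
312 [13, -1, -52]
318 [13, -1, -57]
324 [13, -1, -59]
shift tool [-0.0098  0.0051  0.    ]
shift tool [-0.0292  0.0111  0.    ]
shift tool [-0.0465  0.0237  0.    ]
```

Request:
{"fn": "servo_tool", "kwargs": {"moves": [[[0,0,0],[0,0,0.004],0],[[0,0,0],[0,0,0.004],0],[[0,0,0],[-0.005,0.0025,0],0],[[0,0,0],[-0.0025,0.0013,0],0],[[0,0,0],[-0.0025,0.0013,0],0],[[0,0,0],[-0.0025,0.0008,0],0],[[0,0,0],[-0.0025,0.0008,0],0],[[0,0,0],[-0.0025,0.0008,0],0],[[0,0,0],[0,0,0],0]]}}

```text
time: 23.55
ee_pos: [0.4893, 0.0658, 0.093]
tcp_rot: [180.0, -0.0, 86.6]
wrist_force: [0.6, 0.7, 0.0]
opening: -0.0001
grasp_force: 0.3
```

```bash
cat >> h.py <<'E'
def ang():
    a,d=camera('wrist');c=cloud(a,d);o=st();R=Ro.from_euler('xyz',o['tcp_rot'],degrees=True);W=(R.apply(c.reshape(-1,3))+o['ee_pos']).reshape(480,640,3)
    h=cv2.cvtColor(a,cv2.COLOR_RGB2HSV);m=((h[...,0]<5)|(h[...,0]>174))&(h[...,1]>170)&(h[...,2]>80)&(W[...,2]>.12)&(W[...,2]<.17)
    n,l,s,_=cv2.connectedComponentsWithStats(m.astype(np.uint8))
    for i in range(1,n):
        if s[i,4]>60:
            p=np.median(W[l==i],0);q=p[:2]-[.554,.080];print(s[i],p.round(4),"angle",np.degrees(np.arctan2(q[1],q[0])).round(1))
E
python3 -c "
from h import *
ang()"
```

```text
t 23.6 [0.4893 0.0658 0.0931] [179.99  -0.    86.62] F [-0.6  2.5  0.1] T [0.36 0.01 0.05] op 0.0001 j [  8.  -3. -11.  83.   0. 101.]
[499   0  78  16 639] [0.5517 0.168  0.1476] angle 91.5
```

Request:
{"fn": "servo_tool", "kwargs": {"moves": [[[0,0,0],[-0.0025,0.0008,0],0],[[0,0,0],[-0.0025,0.0009,0],0],[[0,0,0],[-0.0025,0.001,0],0],[[0,0,0],[-0.0025,0.0011,0],0],[[0,0,0],[-0.0025,0.0012,0],0],[[0,0,0],[0,0,0],0]]}}

```text
time: 24.2
ee_pos: [0.4936, 0.0541, 0.0931]
tcp_rot: [180.0, -0.1, 86.7]
wrist_force: [-0.0, 6.4, 0.9]
opening: -0.0003
grasp_force: 2.4
```

```bash
python3 -c "
from h import *
ang()"
```

```text
t 24.25 [0.4936 0.054  0.0932] [ 1.7999e+02 -1.1000e-01  8.6680e+01] F [-0.2  7.3  0.6] T [1.44 0.04 0.11] op -0.0003 j [  6.  -3. -11.  83.   0. 100.]
```

Request:
{"fn": "servo_tool", "kwargs": {"moves": [[[0,0,0],[-0.0025,0.0015,0],0],[[0,0,0],[-0.0025,0.0016,0],0],[[0,0,0],[-0.0025,0.0017,0],0],[[0,0,0],[-0.0025,0.0018,0],0],[[0,0,0],[0,0,0],0]]}}

```text
time: 24.75
ee_pos: [0.4994, 0.0435, 0.0931]
tcp_rot: [-180.0, -0.1, 86.7]
wrist_force: [-2.3, 4.3, 0.1]
opening: 0.0001
grasp_force: 1.7
```

```bash
python3 -c "
from h import *
st();camera('scene')
for n in ('spoke0','carrier_mid'):pt('scene',n)
"
```

```text
t 24.75 [0.4994 0.0435 0.0931] [-1.7998e+02 -9.0000e-02  8.6680e+01] F [-2.3  4.3  0.1] T [0.75 0.15 0.03] op 0.0001 j [  5.  -2. -10.  83.   0.  98.]
scene spoke0 call 0.89 [0.6533 0.0674 0.1431]
scene spoke0 call 0.8 [0.4947 0.0073 0.1443]
scene spoke0 call 0.79 [0.5231 0.1644 0.1456]
scene spoke0 call 0.48 [ 5.401e-01 -4.319e-01 -2.000e-04]
scene carrier_mid call 0.74 [ 0.6017 -0.0337  0.074 ]
scene carrier_mid call 0.68 [ 0.3521 -0.1931  0.0099]
```

Turned about 26°, near the half-way point. A few more millimetres, then I'll let it run.

Request:
{"fn": "servo_tool", "kwargs": {"moves": [[[0,0,0],[-0.0025,0.0018,0],0],[[0,0,0],[-0.0025,0.002,0],0],[[0,0,0],[0,0,0],0],[[0,0,0],[0,0,0],0],[[0,0,0],[0,0,0],0],[[0,0,0],[0,0,0],0],[[0,0,0],[0,0,0],0],[[0,0,0],[0,0,0],0],[[0,0,0],[0,0,0],0],[[0,0,0],[0,0,0],0],[[0,0,0],[0,0,0],0],[[0,0,0],[0,0,0],0]]}}

```text
time: 26.1
ee_pos: [0.503, 0.0375, 0.093]
tcp_rot: [-180.0, 0.0, 86.6]
wrist_force: [0.5, 1.1, 0.2]
opening: 0.0001
grasp_force: 0.0
```

```bash
python3 -c "
from h import *
st();camera('scene')
for n in ('spoke0','carrier_mid','carrier_b_mid','carrier_c_mid'):pt('scene',n)
"
```

```text
t 26.1 [0.503  0.0375 0.093 ] [-180.      0.     86.63] F [0.5 1.1 0.2] T [0.01 0.02 0.05] op 0.0001 j [ 4. -2. -9. 83. -0. 98.]
scene spoke0 call 0.81 [0.4741 0.1312 0.1424]
scene spoke0 call 0.62 [ 0.5488 -0.0184  0.1457]
scene carrier_mid call 0.85 [0.6576 0.0087 0.0747]
scene carrier_mid call 0.55 [ 0.3475 -0.193   0.0094]
scene carrier_b_mid call 0.81 [0.6619 0.1313 0.0778]
scene carrier_b_mid call 0.33 [ 0.5425 -0.4308  0.0009]
scene carrier_c_mid call 0.95 [0.7484 0.3659 0.0134]
scene carrier_c_mid call 0.65 [0.5638 0.1948 0.074 ]
scene carrier_c_mid call 0.2 [0.6453 0.0111 0.0761]
```

The table is at the next click: spokes at 147° and 267°, carrier at 326°. I'll retreat straight up and verify.

Request:
{"fn": "servo_tool", "kwargs": {"moves": [[[0,0,0],[0,0,-0.03],0],[[0,0,0],[0,0,-0.04],0],[[0,0,0],[0,0,-0.04],0],[[0,0,0],[0,0,-0.03],0],[[0,0,0],[0,0,0],0],[[0,0,0],[0,0,0],0],[[0,0,0],[0,0,0],0],[[0,0,0],[0,0,0],0],[[0,0,0],[0,0,0],0]]}}

```text
time: 27.25
ee_pos: [0.5026, 0.0375, 0.2321]
tcp_rot: [-179.9, 0.0, 86.6]
wrist_force: [-0.2, -0.1, 0.3]
opening: 0.0002
grasp_force: 0.0
```

```bash
python3 -c "
from h import *
ang()
for c in ('scene','side'):
  camera(c)
  for n in ('spoke0','carrier_mid','pocket','target_a','spray','tin'):pt(c,n,k=3)
"
```

```text
t 27.3 [0.5027 0.0375 0.2323] [-1.7993e+02  1.0000e-02  8.6630e+01] F [-1.5 -0.1  0.2] T [ 0.01 -0.    0.03] op 0.0 j [ 4. -1.  7. 98.  0. 98.]
[ 244   70   40   43 1218] [0.475  0.1353 0.1535] angle 145.0
[ 505   72   44   43 1281] [0.6378 0.1249 0.1533] angle 28.2
[365 284  34  32 826] [ 0.546  -0.0112  0.1532] angle -95.0
scene spoke0 call 0.88 [0.4777 0.1331 0.1432]
scene spoke0 call 0.87 [ 0.5486 -0.0145  0.1447]
scene spoke0 call 0.65 [0.6434 0.1252 0.1441]
scene carrier_mid call 0.58 [ 0.3493 -0.1933  0.0097]
scene carrier_mid call 0.27 [0.4749 0.1312 0.147 ]
scene pocket call 0.93 [0.6637 0.1295 0.0776]
scene pocket call 0.69 [0.6478 0.0145 0.0766]
scene pocket call 0.6 [0.5613 0.194  0.0798]
scene target_a call 0.87 [ 0.5417 -0.4339  0.0023]
scene target_a call 0.7 [ 3.257e-01  3.926e-01 -2.000e-04]
scene target_a call 0.17 [0.62   0.3935 0.0019]
scene spray call 0.62 [ 0.4019 -0.3888 -0.001 ]
scene tin call 0.67 [ 6.187e-01  3.927e-01 -1.000e-04]
side spoke0 call 0.78 [0.6404 0.1217 0.1385]
side spoke0 call 0.76 [0.4708 0.1316 0.1394]
side spoke0 call 0.76 [ 0.5466 -0.0145  0.1384]
side carrier_mid call 0.84 [ 0.3413 -0.1936  0.0119]
side pocket call 0.82 [0.6579 0.1361 0.0733]
side pocket call 0.77 [0.6468 0.0176 0.0732]
side pocket call 0.75 [0.5617 0.197  0.0721]
side target_a call 0.84 [3.235e-01 3.930e-01 1.000e-04]
side target_a call 0.62 [ 0.5404 -0.4334 -0.0026]
side target_a call 0.51 [0.6525 0.0106 0.0742]
side spray call 0.76 [ 0.393  -0.3822  0.0009]
side tin call 0.94 [ 0.608   0.3995 -0.0053]
```

```bash
python3 -c "
from h import *
print(job_done())"
```

```text
the job is handed in; nothing more can be done
None
```

I handed the job in at about 27 s of the 58 s: the carrier is pushed home against the pocket's stop, the table is one click counter-clockwise with the propeller at the scanner, and the arm is clear above. I couldn't read the seat pin or check the other two carriers' seating directly; by the cameras the pin was hidden and a 13 N push moved nothing. The result of the judging was not shown.

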